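# Nip a square tube in the filing jig with its cam lever

## Robot

A 7-joint arm with a two-finger parallel gripper is mounted at the origin on the work surface. World frame = base frame: x ahead of the robot, y to its left, z up, the work surface at z = 0. Lengths are in m, angles in rad, forces in N, time in s.
With the tool pointing down it reaches from about 0.425 to 1.025 m from the base axis. Payload 9.4 kg.
Tool frame: the origin (TCP) lies between the finger pads; the fingertips stand 19 mm ahead of it and the grasp point (between the pads) is the TCP (tip_extent is the distance from the TCP to the fingertips, in m); z points along the fingers, y is the line along which they close (so a half turn about z gives the same grasp; the last joint's range is limited). The gripper opens to 93 mm and grips with 3 to 60 N. Pads are 15 mm wide; open, the fingers measure 128 mm over their backs; the gripper's body (75 mm by 188 mm) begins 65 mm behind the grasp point.
Start: joints at [1.209, 0.599, -0.003, 1.599, 0.002, 0.943, -0.08], TCP at [0.204, -0.696, 0.216] pointing down, gripper open.
Joint ranges: [-2.57, 2.57], [-0.35, 1.97], [-1.29, 1.29], [0.11, 2.56], [-1.05, 4.19], [0.11, 1.86], [-2.63, 2.63]. Speed limits (rad/s): [2.22, 2.22, 3.01, 3.01, 3.14, 3.14, 3.14].

## Interface

Orientations are given as a unit quaternion [w, x, y, z].
In Python, from station import sense, read_camera, sign_off, tip_extent gives the robot as it stands.
- The arm moves only by the shell command python3 -m handwheel 'ROWS' [OPENING]. ROWS is JSON, one flat list of numbers, 4 for each row, row after row: the shift along the tool's x, y, z each as a share of 0.15 m, from -1 to 1, then the turn about the tool's z as a share of pi/4 rad, from -1 to 1. In form: [dx, dy, dz, roll, dx, dy, dz, roll, ...]. A call has 1 to 12 rows; each row is the pose to reach, as a shift and turn from the pose commanded when the call began, along the tool's axes at that moment; what a row does not reach only later rows make up. A row lasts 1/12 s, in which the tool goes at most 41.7 mm and 7.16 degrees, less where a joint would pass 70% of its speed; a pose out of reach is approached as far as the arm can. A call with a number of a shift or a turn outside -1 to 1 is refused whole. A call with a gripper value outside its range is refused whole. OPENING is the opening, from 0 (shut) to 1 (fully open), set as the call begins (- or left out, the last holds). The fingers move at their own pace and stop on an object; the grip force is fixed at half the most. Time passes only in rows, so rows that repeat a pose let the fingers close. It gives the time, the measured TCP pose, the force, the opening and the grip force at its end, in the units of the state.
- sense(): the state, without advancing time (a new reading comes with each control period).
- read_camera(name): name is "side" or "top"; returns a dict with "frame" (384x512x3 uint8, red, green, blue), "range_z" (384x512 float32, m along the optical axis (not along the pixel's ray), 0 where there is no reading), "intrinsics" (3x3 intrinsics, pixels), "k1" (the pictures are not rectified: a ray, as slopes to the right and down, at radius r is drawn at 1 + k1 r^2 times it, then the intrinsics apply), "extrinsics" (4x4, takes a point from world to camera coordinates). Camera axes: x right, y up, looking along -z (the intrinsics and any distortion apply to the point x, -y, -z); pixel columns grow to the right and rows downward; lengths in m; the calibration is good to about 2 mm. A picture is of the moment at which its call begins.
- sign_off(): hands the job in; it is judged then, once.
The state is a dict: "clock": time; "joints": joint angles; "dq": joint speeds; "effort": joint torques, N m; "tcp_pos": TCP position; "tcp_rot": TCP orientation; "force": force on the tool from outside, world axes, zero at the start; "ft_torque": the same for the moment, N m; "opening": finger opening in m; "grasp_force": force on a finger pad.
Only numpy, scipy, OpenCV 4.12 (cv2) and the standard library are available. Lean on these libraries where they do the work, as an engineer would, in place of code of your own. Each camera call takes 0.05 s, during which the arm holds its last target. There are 200 camera calls.

## Task

Get the square tube in the filing jig ready to have its end filed: slide it along the fence right up to the flag stop, then swing the cam lever counter-clockwise just far enough to take up the gap and nip the tube lightly against the fence's rubber, so that it stays held when you let go. The tube is thin-walled, so stop as soon as the lever firms up and never force it on; do not shove the hex key, offcut, wrench or try square lying around the jig.

Things in the scene. Friction and masses are not known exactly. Their poses are not given: they have to be found in the camera images.
- jig: Filing jig bolted to the bench: a steel base plate 220 x 340 mm and 12 mm thick. Origin on the bench under the plate, z up; the plate runs from x = -120 to +100 mm and y = -170 to +170 mm. x points across the fence from the fence to the cam, y along the fence away from the flag stop.
- fence: Fence on the plate: dark steel bar 26 mm high, 240 mm long, with a strip of soft black rubber 10 mm thick, 24 mm high (y -85 to +80 mm) facing the tube; its distance from the cam differs from job to job. Origin on the rubber's free face, level with the plate's top; x points from the rubber to the cam, y along the fence away from the stop. The rubber gives 1 mm per 30 N, up to 6 mm.
- stop: Steel flag stop fixed on the fence at a length that differs from job to job: a plate 36 mm wide, 34 mm high, 12 mm thick across the tube's path, with a black knurled screw (top 53 mm over the base plate). Origin on the face that the tube's end meets, in line with the rubber's face, level with the plate's top; y points from that face to the tube.
- tube: Thin-walled square tube of bare metal, 30 x 30 mm, 250 mm long, about 0.4 kg, lying loose on the base plate between the rubber and the cam, 15 to 50 mm short of the stop. Origin at the centre of its underside; y along its length, away from the stop.
- tube_center (a point): Centre of the tube, half-way up (15 mm over the base plate).
- tube_end (a point): Centre of the tube's end face nearest the stop; it ends up on the stop's face.
- tube_tail (a point): Centre of the tube's other end face, clear of the jig's fittings: here the tube can be pushed towards the stop.
- cam_pivot (a point): Point on the cam's vertical axis, 15 mm over the base plate, half-way up the cam: a round steel disc of radius 30 mm, 20 mm thick, turning about a point 12 mm off its centre. Seen from above, the disc's centre lies 90 degrees counter-clockwise of the lever.
- cam (a joint): Angle of the cam lever, rad, 0 to 2.7, growing counter-clockwise seen from above; at 0 the lever points 75 degrees clockwise of the jig's x axis. Starts at 0 to 0.3, clear of the tube. The cam reaches 30 + 12 cos(2.88 - angle) mm from its pivot towards the fence; the tube is first nipped at 0.7 to 2.0, 0.1 to 0.15 rad more is a good hold. Each 0.1 rad squeezes the rubber about 1 mm.
- knob_center (a point): Centre of the black ball, diameter 34 mm, on the end of the steel lever, 125 mm from the cam's axis, 85 mm over the bench; grip it from above or push it round in its level arc about cam_pivot. The pivot is stiff (about 2 N at the ball) and the lever stays where it is left. Once the tube is nipped the pull rises: 6 to 10 N at the ball is a good hold, more than 15 N can dent the tube.
- hex_key: Bystander: small L-shaped hex key, 90 mm, lying on the base plate behind the fence.
- offcut: Bystander: 50 mm offcut of the same tube, on the bench.
- wrench: Bystander: open-ended wrench, 180 mm, on the bench.
- square: Bystander: steel try square, 150 mm blade, on the bench.

How it is judged:
By the outcome, as a careful person would: the job done as asked, in the order asked, and still so for the second after the job is handed in, with the robot touching nothing.
It also fails if it takes over 64 s, if anything falls off the work surface, if the arm or the gripper's body presses on something with over 40 N, if the wrist force passes 120 N, or if a joint passes its speed limit or range.

## Working session

There is one attempt and no reset: what is moved stays moved. The work goes in short steps, Python scripts to look and compute and a shell command to move; the robot and the scene stay as the last step left them, time stands still between calls to the robot, and variables do not carry over. Pictures are saved under pics/ and viewed, at most 10 in all, crops included, and the job is handed in when it is done.

```bash
mkdir -p pics
cat > h.py <<'E'
import numpy as np, cv2
from station import sense, read_camera
def cloud(c):
    K=np.array(c["intrinsics"]);k1=c["k1"];E=np.array(c["extrinsics"]);Z=c["range_z"]
    v,u=np.mgrid[0:Z.shape[0],0:Z.shape[1]]
    p=cv2.undistortPoints(np.stack([u,v],-1).reshape(-1,1,2).astype(np.float64),K,np.array([k1,0,0,0.])).reshape(*Z.shape,2)
    P=np.stack([p[...,0]*Z,-p[...,1]*Z,-Z],-1)
    W=(P-E[:3,3])@E[:3,:3]
    W[Z==0]=np.nan
    return W
E
python3 - <<'E'
from h import *
for n in("top","side"):
    c=read_camera(n); cv2.imwrite(f"pics/{n}0.png",cv2.resize(c["frame"][...,::-1],None,fx=1.5,fy=1.5)); np.save(f"{n}0.npy",cloud(c))
    np.save(f"{n}0rgb.npy",c["frame"])
s=sense(); print(s)
E
```

```text
{'clock': 0.1, 'joints': array([ 1.20931247,  0.6000164 , -0.00253422,  1.600008  ,  0.00180496,
        0.94287294, -0.07979263]), 'dq': array([-0.00023252, -0.00254109,  0.00053955, -0.00179531,  0.00028378,
       -0.00058017, -0.00034351]), 'effort': array([ 3.62501618e-03, -7.66558743e+01,  1.50181353e+00, -2.52939534e+01,
       -5.23217011e-02,  1.36222446e-02,  6.65715334e-05]), 'tcp_pos': array([ 0.20355675, -0.69541512,  0.21558215]), 'tcp_rot': array([-6.32092065e-04,  9.89874836e-01,  1.41941484e-01, -1.57334772e-04]), 'force': array([-0.07923489,  0.12897944,  0.99459277]), 'ft_torque': array([ 0.03692803, -0.00172946, -0.0288794 ]), 'grasp_force': 0.0, 'opening': 0.0930906691262086}
```

View pics/top0.png

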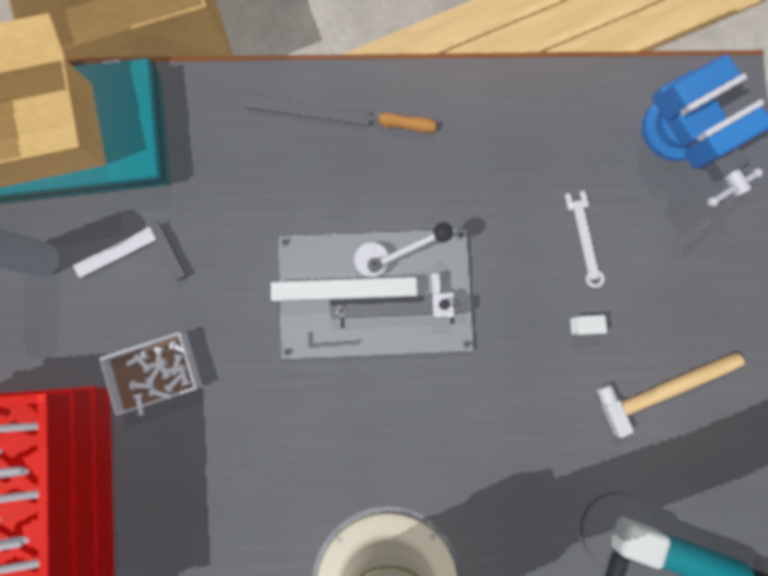

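View pics/side0.png

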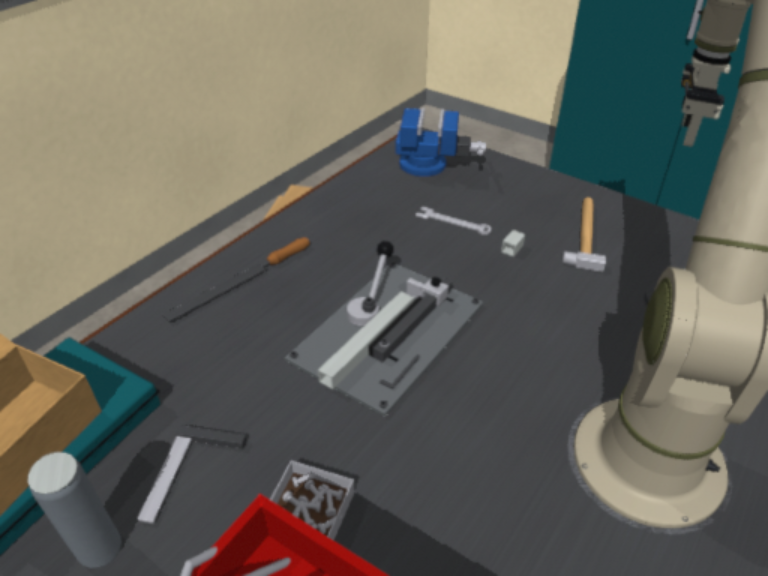

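Top view (1.5x picture): the plate spans columns 278–474 and rows 232–358. The tube runs from (271,291) to (417,287), the stop face is near column 430, the knob is at (443,232) and the pivot at (375,265). The jig's x points up the picture and its y points left, nearly world-aligned. The try square, wrench, offcut and hex key are all clear of the tube's tail and the lever's arc.

Run:
```python
from h import *
W=np.load("top0.npy");rgb=np.load("top0rgb.npy").astype(int)
v,u=np.mgrid[0:384,0:512]
roi=(u>175)&(u<330)&(v>140)&(v<250)
z=W[...,2]
for lo,hi in((.005,.02),(.033,.038),(.0385,.0415),(.0375,.047),(.047,.06),(.06,.075),(.075,.11)):
    m=roi&(z>lo)&(z<hi);P=W[m]
    print(lo,hi,m.sum(),P.min(0).round(4),P.max(0).round(4),P.mean(0).round(4))
# plate
m=roi&(z>.006)&(z<.02)
r=cv2.minAreaRect((W[m][:,:2]*1000).astype(np.float32));print("plate",r,np.median(z[m]))
# tube: bright pixels z~.042
br=rgb.min(-1)>185
m=roi&br&(z>.03)&(z<.055)&(v>180)&(v<202)&(u<281)
P=W[m];r=cv2.minAreaRect((P[:,:2]*1000).astype(np.float32));print("tube",m.sum(),r,np.median(P[:,2]),P.min(0),P.max(0))
for uu in range(182,280,16): 
    q=m&(u==uu); print(uu,W[q].min(0).round(4),W[q].max(0).round(4))
for (a,b) in((295,155),(250,177),(285,194),(290,190),(291,205),(289,187),(296,203),(248,172),(287,190)): print(a,b,W[b,a].round(4),rgb[b,a])
for row in (188,192,196,200,204): print(row,[(int(x),int(rgb[row,x].mean()),round(float(z[row,x]),3)) for x in range(274,306,2)])
```

```text
0.005 0.02 7296 [ 0.3698 -0.1971  0.0052] [0.6511 0.1891 0.02  ] [0.4946 0.0133 0.0123]
0.033 0.038 677 [ 0.453  -0.1498  0.0331] [0.5848 0.1623 0.038 ] [ 0.5012 -0.002   0.0366]
0.0385 0.0415 772 [ 0.453  -0.1492  0.0385] [0.5817 0.1877 0.0415] [0.4955 0.0314 0.04  ]
0.0375 0.047 1888 [ 0.453  -0.1496  0.0375] [0.5843 0.1877 0.047 ] [0.4981 0.0324 0.0412]
0.047 0.06 273 [ 0.4544 -0.1268  0.047 ] [0.564  0.1504 0.06  ] [ 0.5074 -0.0594  0.0513]
0.06 0.075 129 [ 0.4641 -0.1148  0.06  ] [0.581  0.0159 0.0749] [ 0.5317 -0.0622  0.0655]
0.075 0.11 195 [ 0.5728 -0.1196  0.0751] [ 0.6079 -0.0581  0.1049] [ 0.5872 -0.0968  0.0915]
plate ((489.776611328125, 4.1669921875), (241.23033142089844, 351.74896240234375), 0.43057695031166077) 0.01216730943894233
tube 1173 ((512.2568359375, 63.32433319091797), (44.135650634765625, 248.911376953125), 0.9569644331932068) 0.04191008726578395 [ 0.48928501 -0.06127603  0.03205551] [0.53480924 0.18768556 0.0472129 ]
182 [0.49   0.1843 0.0384] [0.5187 0.1853 0.0441]
198 [0.4893 0.143  0.0402] [0.5181 0.1436 0.0453]
214 [0.4909 0.1019 0.04  ] [0.5197 0.1025 0.044 ]
230 [0.4905 0.0605 0.0372] [0.5186 0.0613 0.0452]
246 [0.4919 0.0188 0.0346] [0.5345 0.0196 0.0446]
262 [ 0.4934 -0.0226  0.0399] [ 0.5197 -0.0219  0.044 ]Traceback (most recent call last):
  File "<stdin>", line 17, in <module>
    return umr_minimum(a, axis, None, out, keepdims, initial, where)
ValueError: zero-size array to reduction operation minimum which has no identity
```

Run:
```python
from h import *
c=read_camera("top");E=np.array(c["extrinsics"]);K=np.array(c["intrinsics"]);k1=c["k1"];print(K[0,0],k1,-E[:3,:3].T@E[:3,3])
W=cloud(c);rgb=c["frame"].astype(int);z=W[...,2];v,u=np.mgrid[0:384,0:512]
def at(a,b,h):
    p=cv2.undistortPoints(np.array([[[a,b]]],float),K,np.array([k1,0,0,0.]))[0,0]
    o=-E[:3,:3].T@E[:3,3];d=E[:3,:3].T@np.array([p[0],-p[1],-1]);return (o+d*(h-o[2])/d[2]).round(4)
for row in (186,190,194,198,202,206): print(row,[(int(x),int(rgb[row,x].mean()),int(z[row,x]*1000)) for x in range(274,306,2)])
m=(u>280)&(u<310)&(v>140)&(v<170)&(z>.08);P=W[m];print("knob",P.mean(0),P.min(0),P.max(0))
m2=(rgb.max(-1)<60)&(u>283)&(u<308)&(v>143)&(v<168)&(z>.07);print("knob px",u[m2].mean(),v[m2].mean(),at(u[m2].mean(),v[m2].mean(),.085))
# tube edges by brightness at each column
x1=[];
for uu in range(190,270,10):
    col=rgb[:,uu].mean(-1);r=[b for b in range(178,206) if col[b]>185 and z[b,uu]<.048];x1.append((uu,at(uu,r[0]-.5,.042)[0],at(uu,r[-1]+.5,.042)[0]))
print(x1)
# plate corners
pl=(abs(z-.012)<.006)&(u>170)&(u<330)&(v>140)&(v<250)
g=rgb.mean(-1)
print("plate col L",[(b,[int(g[b,x]) for x in range(180,192)]) for b in(165,225)])
print("plate col R",[(b,[int(g[b,x]) for x in range(308,320)]) for b in(165,225)])
im=c["frame"][135:250,165:330,::-1];cv2.imwrite("pics/crop1.png",cv2.resize(im,None,fx=4.8,fy=4.8,interpolation=cv2.INTER_CUBIC))
for n,(a,b) in dict(piv=(250,176)).items(): print(n,at(a,b,.042),W[b,a])
```

```text
348.837059315042 -0.0021895227697445283 [0.40980827 0.01192121 0.94196497]
186 [(274, 222, 43), (276, 211, 43), (278, 137, 11), (280, 120, 9), (282, 121, 11), (284, 125, 12), (286, 156, 14), (288, 210, 49), (290, 222, 45), (292, 200, 42), (294, 118, 11), (296, 113, 14), (298, 117, 10), (300, 134, 13), (302, 160, 12), (304, 160, 12)]
190 [(274, 226, 40), (276, 218, 42), (278, 148, 10), (280, 124, 11), (282, 124, 11), (284, 125, 10), (286, 158, 12), (288, 200, 47), (290, 223, 50), (292, 213, 44), (294, 129, 10), (296, 122, 13), (298, 122, 10), (300, 135, 9), (302, 161, 12), (304, 161, 13)]
194 [(274, 228, 43), (276, 222, 41), (278, 160, 8), (280, 124, 11), (282, 125, 13), (284, 136, 13), (286, 152, 13), (288, 186, 44), (290, 217, 48), (292, 205, 47), (294, 133, 11), (296, 136, 12), (298, 140, 11), (300, 147, 13), (302, 129, 12), (304, 123, 12)]
198 [(274, 96, 37), (276, 96, 38), (278, 86, 39), (280, 84, 36), (282, 97, 38), (284, 123, 11), (286, 123, 15), (288, 176, 13), (290, 223, 48), (292, 224, 47), (294, 215, 49), (296, 202, 48), (298, 185, 47), (300, 184, 47), (302, 145, 12), (304,
[... 797 characters left out ...]
), np.float64(0.4873)), (220, np.float64(0.5205), np.float64(0.4893)), (230, np.float64(0.52), np.float64(0.4887)), (240, np.float64(0.543), np.float64(0.4908)), (250, np.float64(0.532), np.float64(0.4902)), (260, np.float64(0.5209), np.float64(0.4896))]
plate col L [(165, [118, 120, 119, 119, 121, 133, 152, 159, 159, 157, 158, 159]), (225, [119, 119, 119, 120, 119, 121, 130, 148, 160, 164, 165, 164])]
plate col R [(165, [158, 157, 150, 126, 101, 100, 112, 118, 119, 118, 118, 119]), (225, [161, 161, 160, 160, 161, 161, 150, 118, 91, 96, 110, 117])]
piv [0.5464 0.008  0.042 ] [0.54352786 0.00811681 0.06103739]<stdin>:9: RuntimeWarning: Mean of empty slice.
  ret = ret.dtype.type(ret / rcount)
```

View pics/crop1.png

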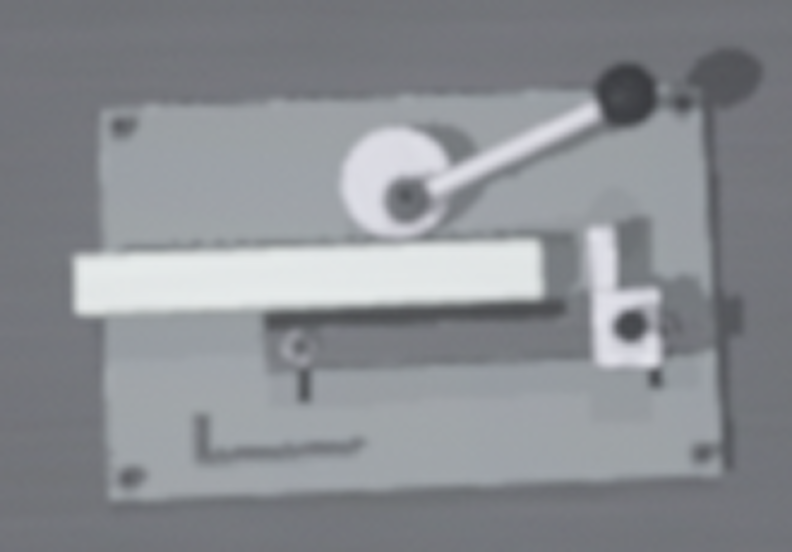

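```bash
python3 -m handwheel '[1,-1,0,-1,1,-1,0,-1,1,-1,0,-1,1,-1,0,-1,1,-1,0,-1,1,-1,0,-1,1,-1,0,-1]' 0; python3 -m handwheel '[1,0,0,-0.676,1,0,0,-0.676,1,0,0,-0.676,1,0,0,-0.676,1,0,0,-0.676]'
python3 - <<'E'
from h import *
c=read_camera("top");E=np.array(c["extrinsics"]);K=np.array(c["intrinsics"]);k1=c["k1"];print(K)
def at(a,b,h):
    p=cv2.undistortPoints(np.array([[[a,b]]],float),K,np.array([k1,0,0,0.]))[0,0]
    o=-E[:3,:3].T@E[:3,3];d=E[:3,:3].T@np.array([p[0],-p[1],-1]);return (o+d*(h-o[2])/d[2]).round(4)
for n,(a,b,h) in dict(hub=(407,198,.061),disc=(397,182,.037),knob=(627,95,.09),tail=(75,285,.042),end=(542,270,.042),stop=(588,260,.046),rubL=(265,312,.036),rubR=(563,303,.036)).items(): print(n,at(165+a/4.8-.5,135+b/4.8-.5,h))
s=sense();print(s["clock"],s["tcp_pos"],s["tcp_rot"],s["joints"].round(2))
# side-camera knob
W=np.load("side0.npy");z=W[...,2];m=(z>.075)&(z<.11)&(abs(W[...,0]-.59)<.05)&(abs(W[...,1]+.1)<.05);P=W[m];print(m.sum(),P.min(0),P.max(0))
from scipy.optimize import least_squares
W2=np.load("top0.npy");m2=(W2[...,2]>.083)&(W2[...,2]<.11)&(abs(W2[...,0]-.59)<.025)&(abs(W2[...,1]+.1)<.025)
P=P[abs(P-P.mean(0)).max(1)<.02]
for Q in(P,W2[m2],np.vstack([P,W2[m2]])): print(len(Q),least_squares(lambda p:np.linalg.norm(Q-p,axis=1)-.017,[.59,-.1,.085],loss="soft_l1",f_scale=.002).x)
E
```

```text
clock: 0.73
tcp_pos: [0.3076, -0.5066, 0.2167]
tcp_rot: [-0.0, 0.857, 0.515, 0.0]
force: [-0.7, -0.5, 0.4]
opening: 0.0509
grasp_force: 0.0
clock: 1.15
tcp_pos: [0.3806, -0.3727, 0.2167]
tcp_rot: [-0.0, 0.691, 0.723, 0.001]
force: [-0.4, 0.1, -0.2]
opening: 0.0183
grasp_force: 0.0
[[348.83705932   0.         256.4588999 ]
 [  0.         348.83705932 193.50677189]
 [  0.           0.           1.        ]]
hub [0.5442 0.0099 0.061 ]
disc [0.5568 0.0151 0.037 ]
knob [ 0.5913 -0.1052  0.09  ]
tail [0.5036 0.1894 0.042 ]
end [ 0.5062 -0.0623  0.042 ]
stop [ 0.5107 -0.087   0.046 ]
rubL [0.4873 0.0881 0.036 ]
rubR [ 0.4886 -0.0737  0.036 ]
1.2 [ 0.37908337 -0.37529936  0.21652705] [-4.99170468e-05  6.92650764e-01  7.21273016e-01  3.91992986e-04] [ 0.98  0.4  -0.41  2.02  0.22  0.77  0.48]
126 [ 0.56996959 -0.11658     0.07502399] [ 0.60382477 -0.05764651  0.10480235]
112 [ 0.59076886 -0.10482779  0.08501586]
150 [ 0.59186337 -0.10504832  0.08500413]
262 [ 0.59142785 -0.10492264  0.08502461]
```

```bash
python3 -m handwheel '[0.98,0.98,0,0.04,0.98,0.98,0,0.04,0.98,0.98,0,0.04,0.98,0.98,0,0.04,0.98,0.98,0,0.04,0.98,0.98,0,0.04]' >/dev/null; python3 -m handwheel '[0.98,0,0,0,0.98,0,0,0,0.98,0,0,0,0.98,0,0,0]'>/dev/null;python3 -m handwheel '[0.98,0,0,0,0.98,0,0,0,0.98,0,0,0,0.98,0,0,0]'>/dev/null;python3 -m handwheel '[0.98,0,0,0,0.98,0,0,0,0.98,0,0,0,0.98,0,0,0,0.98,0,0,0,0.98,0,0,0]'; python3 -c "
from station import *
s=sense();print(s['clock'],s['tcp_pos'],s['tcp_rot'],s['joints'].round(2),tip_extent)"
```

```text
clock: 2.87
tcp_pos: [0.5204, 0.2148, 0.2159]
tcp_rot: [-0.0, 0.707, 0.707, -0.0]
force: [-0.0, 0.4, -0.5]
opening: 0.0007
grasp_force: 0.0
2.8667 [0.52043905 0.21479368 0.21594185] [-8.74687091e-05  7.07181137e-01  7.07032365e-01 -2.57784356e-04] [-0.17  0.44 -0.45  1.95  0.26  0.81 -0.76] 0.019
```

```bash
python3 -m handwheel '[0,-0.113,0.3,-0.018,0,-0.113,0.6,-0.018,0,-0.113,0.93,-0.018,0,-0.113,0.93,-0.018,0,-0.113,0.93,-0.018]' ; python3 -m handwheel '[0,0,0.1,0,0,0,0.2,0,0,0,0.27,0,0,0,0.27,0,0,0,0.27,0]'
python3 - <<'E'
from h import *
c=read_camera("side");f=c["frame"][150:290,180:330,::-1];cv2.imwrite("pics/s1.png",cv2.resize(f,None,fx=4,fy=4,interpolation=cv2.INTER_CUBIC))
s=sense();print(s["tcp_pos"],s["tcp_rot"],s["force"])
E
```

```text
clock: 3.28
tcp_pos: [0.5018, 0.2107, 0.073]
tcp_rot: [-0.001, 0.703, 0.711, -0.004]
force: [-0.7, -0.6, 0.4]
opening: 0.0007
grasp_force: 0.0
clock: 3.7
tcp_pos: [0.5039, 0.2136, 0.0369]
tcp_rot: [0.0, 0.703, 0.711, -0.0]
force: [0.2, 0.8, 0.4]
opening: 0.0006
grasp_force: 0.0
[0.50407876 0.21392261 0.03720965] [3.00168170e-04 7.02788767e-01 7.11398467e-01 2.84182149e-04] [-0.82011255  0.09416301  0.30226142]
```

View pics/s1.png

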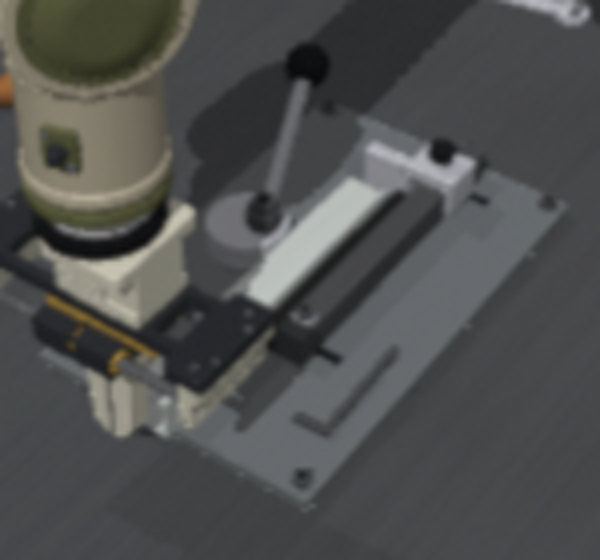

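The closed gripper sits just behind the tail (around 200,400), the tube is still short of the stop, and the lever is clear. Now I'll push towards the stop.

```bash
python3 -m handwheel '[-0.03,0,0,0,-0.06,0,0,0,-0.09,0,0,0,-0.12,0,0,0,-0.15,0,0,0,-0.18,0,0,0,-0.2,0,0,0,-0.2,0,0,0]'; python3 -m handwheel '[-0.015,0,0,0,-0.03,0,0,0,-0.045,0,0,0,-0.045,0,0,0]'
```

```text
clock: 4.42
tcp_pos: [0.504, 0.1836, 0.0364]
tcp_rot: [0.0, 0.703, 0.711, -0.0]
force: [0.3, 0.6, -0.2]
opening: 0.0005
grasp_force: 0.3
clock: 4.75
tcp_pos: [0.5039, 0.1771, 0.0363]
tcp_rot: [0.0, 0.703, 0.712, -0.0]
force: [0.4, 1.9, 2.1]
opening: 0.0005
grasp_force: 0.9
```

```bash
for i in 1 2 ; do python3 -m handwheel '[-0.008,0,0,0,-0.016,0,0,0,-0.016,0,0,0,-0.016,0,0,0]'|grep -E "pos|force:"; done
python3 - <<'E'
from h import *
c=read_camera("top");cv2.imwrite("pics/t2.png",cv2.resize(c["frame"][135:250,165:330,::-1],None,fx=4.8,fy=4.8,interpolation=cv2.INTER_CUBIC))
E
```

```text
tcp_pos: [0.5039, 0.1749, 0.0362]
force: [0.3, 2.4, 2.0]
grasp_force: 1.0
tcp_pos: [0.5039, 0.1724, 0.0363]
force: [-0.5, 1.8, 1.7]
grasp_force: 0.8
```

View pics/t2.png

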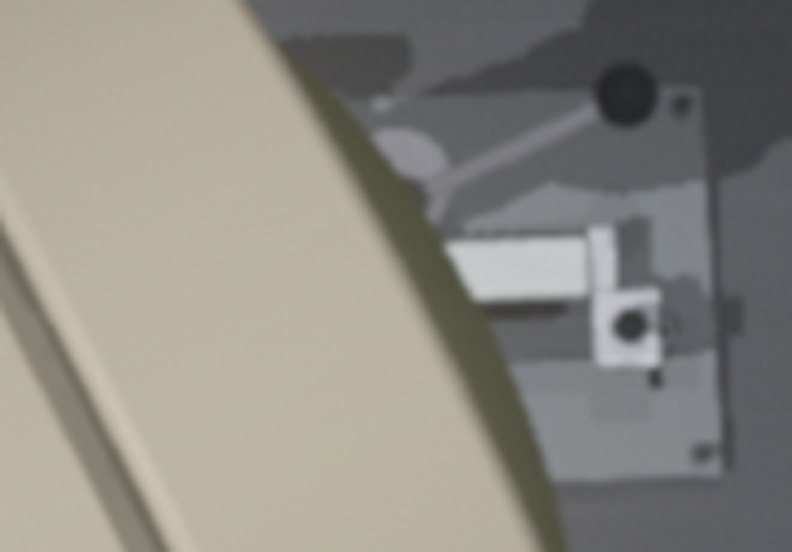

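The tube's end (584,265) is now within a couple of millimetres of the stop face (588). I'll creep until the force rises.

```bash
for i in 1 2 3; do python3 -m handwheel '[-0.008,0,0,0,-0.008,0,0,0,-0.008,0,0,0]'|grep -E "pos|force:"; done
```

```text
tcp_pos: [0.504, 0.1713, 0.0363]
force: [-0.2, 1.4, 1.2]
grasp_force: 0.8
tcp_pos: [0.504, 0.1701, 0.0363]
force: [0.8, 1.0, 1.5]
grasp_force: 0.7
tcp_pos: [0.5041, 0.17, 0.0363]
force: [-0.2, 5.3, -0.8]
grasp_force: 2.6
```

```bash
python3 -m handwheel '[-0.006,0,0,0,-0.006,0,0,0,-0.006,0,0,0]'|grep -E "pos|force:";  python3 -m handwheel '[0.03,0,0,0,0.08,0,0,0,0.15,0,0,0,0.25,0,0,0,0.25,0,0,0,0.25,0,0,0]'|grep -E "pos|force:"; python3 -m handwheel '[0,0,-0.3,0,0,0,-0.6,0,0,0,-0.98,0,0,0,-0.98,0,0,0,-0.98,0,0,0,-0.98,0]' 0.55
```

```text
tcp_pos: [0.5043, 0.17, 0.0364]
force: [-0.1, 7.8, -1.7]
grasp_force: 3.7
tcp_pos: [0.5033, 0.2066, 0.0362]
force: [0.5, 0.1, 0.8]
grasp_force: 0.0
clock: 7.47
tcp_pos: [0.5042, 0.2048, 0.1844]
tcp_rot: [0.001, 0.703, 0.711, 0.001]
force: [0.5, -0.1, -1.4]
opening: 0.0358
grasp_force: 0.0
```

The tube is seated: the tool stalled with 7.8 N at the stop. Now over to the knob with the fingers set as a loose cage.

```bash
python3 -m handwheel '[-1,0.553,0,0,-1,0.553,0,0,-1,0.553,0,0,-1,0.553,0,0,-1,0.553,0,0]' >/dev/null; python3 -m handwheel '[-1,0,0,-0.48,-1,0,0,-0.48,-1,0,0,-0.48,-1,0,0,-0.48,-1,0,0,-0.48,-1,0,0,-0.48,-1,0,0,-0.48]'
cat >> h.py <<'E'
PIV=np.array([.5442,.0099]);R=.1241
def togo(lever_deg,tang=0.,z=None,s=None):
    "shares to reach a cage round the ball with lever at world angle lever_deg, advanced tang m along the tangent"
    from scipy.spatial.transform import Rotation as Ro
    s=s or sense();q=s["tcp_rot"];M=Ro.from_quat([q[1],q[2],q[3],q[0]]).as_matrix()
    a=np.radians(lever_deg);t=np.array([-np.sin(a),np.cos(a)])
    tgt=np.r_[PIV+R*np.array([np.cos(a),np.sin(a)])+tang*t, s["tcp_pos"][2] if z is None else z]
    d=M.T@(tgt-s["tcp_pos"]); cur=np.degrees(np.arctan2(M[1,1],M[0,1]))
    print("lev",lever_deg,"shift",(d/.15).round(3),"roll",round((cur-(lever_deg+90))/45,3),"pos",s["tcp_pos"].round(4),"yaw",cur.round(1),"F",s["force"].round(1),"Ft",(s["force"][:2]@M[:2,1]).round(2),"j",s["joints"].round(2))
E
python3 - <<'E'
from h import *
togo(-67.65,0,.088)
c=read_camera("top");cv2.imwrite("pics/t3.png",cv2.resize(c["frame"][110:260,150:350,::-1],None,fx=4,fy=4,interpolation=cv2.INTER_CUBIC))
E
```

```text
clock: 8.47
tcp_pos: [0.5897, -0.0924, 0.182]
tcp_rot: [-0.001, 0.557, 0.831, -0.0]
force: [-0.7, 0.7, 0.8]
opening: 0.0512
grasp_force: 0.0
lev -67.65 shift [-0.083 -0.02   0.626] roll -0.0 pos [ 0.5897 -0.0924  0.182 ] yaw 22.3 F [-0.7  0.7  0.8] Ft -0.42 j [ 0.44  0.54 -0.55  1.91  0.38  0.8   0.07]
```

View pics/t3.png

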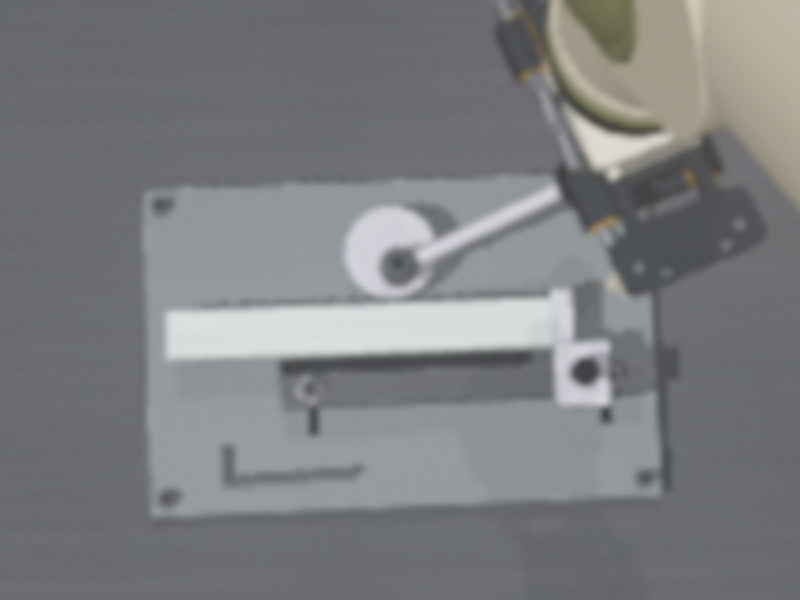

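The tube's end meets the stop (550,320) and the tail is still straight at (165,335). The gripper is over the ball with its fingers spread along the tangent. Now to descend and cage the ball.

```bash
python3 -m handwheel '[-0.083,-0.02,0,0,-0.083,-0.02,0.1,0,-0.083,-0.02,0.3,0,-0.083,-0.02,0.5,0,-0.083,-0.02,0.626,0,-0.083,-0.02,0.626,0,-0.083,-0.02,0.626,0]'; python3 -c "
from h import *
togo(-67.65,0,.088)"
```

```text
clock: 9.1
tcp_pos: [0.5922, -0.1051, 0.0889]
tcp_rot: [-0.001, 0.556, 0.831, -0.0]
force: [0.6, 0.0, 0.5]
opening: 0.0511
grasp_force: 0.0
lev -67.65 shift [ 0.003 -0.004  0.006] roll 0.002 pos [ 0.5922 -0.1051  0.0889] yaw 22.4 F [0.6 0.  0.5] Ft 0.55 j [ 0.39  0.66 -0.47  1.97  0.49  0.63 -0.  ]
```

```bash
python3 -m handwheel '[0,0,0,0,0,0,0,0,0,0,0,0,0,0,0,0]' 0.42; python3 -c "
from h import *
for a in (-62,-56,-50): togo(a,.0025,.088)"
```

```text
clock: 9.43
tcp_pos: [0.593, -0.1059, 0.0905]
tcp_rot: [0.001, 0.557, 0.831, 0.0]
force: [-0.2, 0.5, -0.3]
opening: 0.0392
grasp_force: 0.0
lev -62 shift [0.016 0.091 0.017] roll -0.126 pos [ 0.593  -0.1059  0.0905] yaw 22.3 F [-0.2  0.5 -0.3] Ft 0.05 j [ 0.4   0.65 -0.47  1.97  0.49  0.63 -0.  ]
lev -56 shift [0.031 0.176 0.017] roll -0.259 pos [ 0.593  -0.1059  0.0905] yaw 22.3 F [-0.2  0.5 -0.3] Ft 0.05 j [ 0.4   0.65 -0.47  1.97  0.49  0.63 -0.  ]
lev -50 shift [0.055 0.26  0.017] roll -0.392 pos [ 0.593  -0.1059  0.0905] yaw 22.3 F [-0.2  0.5 -0.3] Ft 0.05 j [ 0.4   0.65 -0.47  1.97  0.49  0.63 -0.  ]
```

```bash
python3 -m handwheel '[0.008,0.045,0,-0.06,0.016,0.09,0,-0.126,0.023,0.13,0,-0.19,0.031,0.176,0,-0.26,0.04,0.22,0,-0.33,0.055,0.26,0,-0.39,0.055,0.26,0,-0.39,0.055,0.26,0,-0.39]'; python3 -c "
from h import *
for a in (-50,-46,-42): togo(a,.0025,.088)"
```

```text
clock: 10.1
tcp_pos: [0.6255, -0.0834, 0.0898]
tcp_rot: [0.0, 0.424, 0.906, 0.0]
force: [-0.1, -0.7, -0.8]
opening: 0.0388
grasp_force: 0.0
lev -50 shift [-0.003  0.001  0.012] roll -0.004 pos [ 0.6255 -0.0834  0.0898] yaw 39.8 F [-0.1 -0.7 -0.8] Ft -0.52 j [ 0.4   0.7  -0.55  1.9   0.55  0.7   0.21]
lev -46 shift [0.001 0.059 0.012] roll -0.093 pos [ 0.6255 -0.0834  0.0898] yaw 39.8 F [-0.1 -0.7 -0.8] Ft -0.52 j [ 0.4   0.7  -0.55  1.9   0.55  0.7   0.21]
lev -42 shift [0.008 0.116 0.012] roll -0.182 pos [ 0.6255 -0.0834  0.0898] yaw 39.8 F [-0.1 -0.7 -0.8] Ft -0.52 j [ 0.4   0.7  -0.55  1.9   0.55  0.7   0.21]
```

```bash
python3 -m handwheel '[0.002,0.04,0,-0.06,0.005,0.08,0,-0.12,0.008,0.116,0,-0.18,0.008,0.116,0,-0.18,0.008,0.116,0,-0.18]'
python3 - <<'E'
from h import *
togo(-42,.0025,.088);togo(-38,.0025,.088)
c=read_camera("top");cv2.imwrite("pics/t4.png",cv2.resize(c["frame"][110:260,150:350,::-1],None,fx=4,fy=4,interpolation=cv2.INTER_CUBIC))
E
```

```text
clock: 10.52
tcp_pos: [0.6378, -0.0713, 0.0895]
tcp_rot: [0.0, 0.36, 0.933, 0.0]
force: [-0.1, 0.2, 0.4]
opening: 0.039
grasp_force: 0.0
lev -42 shift [-0.002  0.001  0.01 ] roll -0.003 pos [ 0.6378 -0.0713  0.0895] yaw 47.9 F [-0.1  0.2  0.4] Ft 0.08 j [ 0.4   0.72 -0.59  1.87  0.58  0.73  0.31]
lev -38 shift [0.002 0.059 0.01 ] roll -0.092 pos [ 0.6378 -0.0713  0.0895] yaw 47.9 F [-0.1  0.2  0.4] Ft 0.08 j [ 0.4   0.72 -0.59  1.87  0.58  0.73  0.31]
```

View pics/t4.png

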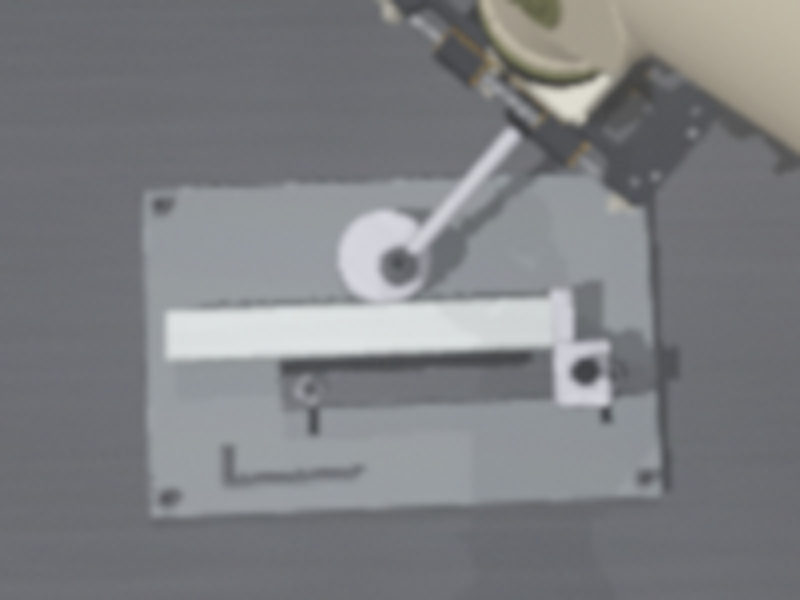

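The lever is following the cage: it now runs from (398,265) to (515,130), about -41°. The disc's edge (row 300) is almost on the tube. From here I'll use small steps.

```bash
for i in 1 2 3 4; do python3 -m handwheel '[0,0.015,0,-0.022,0.001,0.029,0,-0.045,0.001,0.029,0,-0.045,0.001,0.029,0,-0.045]'>/dev/null; python3 -c "
from h import *
togo(-42,.0025,.088)"; done
```

```text
lev -42 shift [-0.001 -0.028  0.009] roll 0.045 pos [ 0.6406 -0.068   0.0893] yaw 50.0 F [-1.3 -0.5  0.7] Ft -1.25 j [ 0.4   0.72 -0.6   1.87  0.59  0.74  0.34]
lev -42 shift [ 0.    -0.06   0.009] roll 0.09 pos [ 0.6437 -0.0642  0.0894] yaw 52.1 F [-0.3 -1.  -0.7] Ft -1.02 j [ 0.4   0.73 -0.61  1.86  0.6   0.74  0.36]
lev -42 shift [ 0.003 -0.089  0.01 ] roll 0.135 pos [ 0.6463 -0.0607  0.0894] yaw 54.1 F [-1.1 -0.1 -0.2] Ft -0.73 j [ 0.4   0.73 -0.62  1.85  0.61  0.75  0.39]
lev -42 shift [ 0.006 -0.118  0.009] roll 0.18 pos [ 0.6487 -0.0571  0.0894] yaw 56.1 F [ 0.1 -1.8 -0.3] Ft -1.39 j [ 0.4   0.74 -0.63  1.85  0.61  0.76  0.41]
```

```bash
for i in 1 2 3 4; do python3 -m handwheel '[0,0.015,0,-0.022,0.001,0.029,0,-0.045,0.001,0.029,0,-0.045,0.001,0.029,0,-0.045]'>/dev/null; python3 -c "
from h import *
togo(-34,.0025,.088)"; done
```

```text
lev -34 shift [ 0.    -0.032  0.01 ] roll 0.048 pos [ 0.651  -0.0534  0.0894] yaw 58.1 F [-0.5  0.4  0.2] Ft 0.09 j [ 0.4   0.74 -0.64  1.84  0.62  0.76  0.44]
lev -34 shift [ 0.001 -0.061  0.01 ] roll 0.093 pos [ 0.6531 -0.0496  0.0895] yaw 60.2 F [ 0.2 -0.6 -0.4] Ft -0.46 j [ 0.4   0.75 -0.65  1.84  0.63  0.77  0.46]
lev -34 shift [ 0.003 -0.09   0.01 ] roll 0.138 pos [ 0.6552 -0.0457  0.0894] yaw 62.2 F [-1.3 -0.6  0.6] Ft -1.15 j [ 0.39  0.75 -0.66  1.83  0.63  0.78  0.49]
lev -34 shift [ 0.006 -0.118  0.009] roll 0.183 pos [ 0.657  -0.0419  0.0894] yaw 64.2 F [ 0.  -1.6  0.6] Ft -1.42 j [ 0.39  0.75 -0.66  1.83  0.64  0.78  0.51]
```

```bash
for i in 1 2 3 4; do python3 -m handwheel '[0.001,0.015,0,-0.022,0.002,0.029,0,-0.045,0.002,0.029,0,-0.045,0.002,0.029,0,-0.045]'>/dev/null; python3 -c "
from h import *
togo(-26,.0025,.088)"; done
```

```text
lev -26 shift [-0.001 -0.032  0.01 ] roll 0.05 pos [ 0.6587 -0.0378  0.0894] yaw 66.2 F [ 0.2 -1.8  0.3] Ft -1.54 j [ 0.39  0.76 -0.67  1.83  0.65  0.79  0.53]
lev -26 shift [-0.001 -0.062  0.01 ] roll 0.095 pos [ 0.6601 -0.0336  0.0894] yaw 68.3 F [ 0.9 -2.2  0.6] Ft -1.71 j [ 0.39  0.76 -0.68  1.82  0.65  0.8   0.56]
lev -26 shift [-0.    -0.091  0.009] roll 0.14 pos [ 0.6614 -0.0294  0.0894] yaw 70.3 F [ 1.  -1.8  0.2] Ft -1.4 j [ 0.39  0.77 -0.69  1.82  0.66  0.8   0.58]
lev -26 shift [ 0.002 -0.12   0.009] roll 0.185 pos [ 0.6625 -0.0252  0.0894] yaw 72.3 F [ 0.9 -2.2  1.9] Ft -1.84 j [ 0.39  0.77 -0.7   1.82  0.67  0.81  0.61]
```

```bash
for i in 1 2 3 4; do python3 -m handwheel '[0.001,0.015,0,-0.022,0.001,0.029,0,-0.045,0.001,0.029,0,-0.045,0.001,0.029,0,-0.045]'>/dev/null; python3 -c "
from h import *
togo(-18,.0025,.088)"; done
```

```text
lev -18 shift [-0.004 -0.033  0.009] roll 0.052 pos [ 0.6637 -0.0211  0.0894] yaw 74.3 F [ 0.9 -1.5  1.6] Ft -1.18 j [ 0.38  0.77 -0.71  1.81  0.67  0.81  0.63]
lev -18 shift [-0.003 -0.06   0.009] roll 0.097 pos [ 0.6647 -0.0172  0.0894] yaw 76.4 F [-0.1 -4.4  2.8] Ft -4.35 j [ 0.38  0.78 -0.72  1.81  0.68  0.82  0.65]
lev -18 shift [-0.001 -0.084  0.009] roll 0.142 pos [ 0.6654 -0.0136  0.0893] yaw 78.4 F [ 0.  -5.2  1.5] Ft -5.05 j [ 0.38  0.78 -0.72  1.81  0.69  0.82  0.68]
lev -18 shift [ 0.002 -0.109  0.009] roll 0.186 pos [ 0.666  -0.0101  0.0893] yaw 80.4 F [ 0.1 -7.2  2.8] Ft -7.08 j [ 0.38  0.78 -0.73  1.81  0.7   0.83  0.7 ]
```

The lever firms up at about 1.1 rad and the pull is now 7 N. One more small step gives about 0.12 rad past the nip.

```bash
python3 -m handwheel '[0.001,0.013,0,-0.02,0.001,0.025,0,-0.035,0.001,0.025,0,-0.035,0.001,0.025,0,-0.035]'>/dev/null; python3 -c "
from h import *
togo(-18,.0025,.088)
for i in range(3): read_camera('side');togo(-18,.0025,.088)"
```

```text
lev -18 shift [ 0.005 -0.127  0.009] roll 0.22 pos [ 0.6664 -0.0073  0.0892] yaw 81.9 F [-0.1 -8.6  3.7] Ft -8.52 j [ 0.38  0.78 -0.74  1.81  0.7   0.83  0.72]
lev -18 shift [ 0.005 -0.127  0.009] roll 0.22 pos [ 0.6664 -0.0072  0.0892] yaw 81.9 F [-0.9 -9.   4. ] Ft -9.0 j [ 0.38  0.78 -0.74  1.81  0.7   0.83  0.72]
lev -18 shift [ 0.005 -0.127  0.009] roll 0.22 pos [ 0.6664 -0.0073  0.0892] yaw 81.9 F [-0.1 -9.   3.6] Ft -8.96 j [ 0.38  0.78 -0.74  1.81  0.7   0.83  0.72]
lev -18 shift [ 0.004 -0.127  0.008] roll 0.22 pos [ 0.6664 -0.0073  0.0892] yaw 81.9 F [-0.  -8.1  3.7] Ft -7.99 j [ 0.38  0.78 -0.74  1.81  0.7   0.83  0.72]
```

```bash
python3 -m handwheel '[0,0,0,0,0,0,0,0,0,0,0,0,0,0,0,0,0,0,0,0,0,0,0,0]' 0.65; python3 -c "
from h import *
togo(-11.5,.0,.088)"
```

```text
clock: 16.88
tcp_pos: [0.6666, -0.0043, 0.0893]
tcp_rot: [-0.0, 0.07, 0.998, 0.0]
force: [-0.1, 0.1, 0.3]
opening: 0.0604
grasp_force: 0.0
lev -11.5 shift [-0.004 -0.071  0.009] roll 0.078 pos [ 0.6666 -0.0043  0.0893] yaw 82.0 F [-0.1  0.1  0.3] Ft 0.07 j [ 0.38  0.79 -0.74  1.81  0.7   0.83  0.72]
```

```bash
python3 -m handwheel '[0,-0.03,0,0,0,-0.03,0,0,0,-0.03,-0.2,0,0,-0.03,-0.5,0,0,-0.03,-0.8,0,0,-0.03,-0.8,0,0,-0.03,-0.8,0]'; python3 -m handwheel '[-1,0,0,0,-1,0,0,0,-1,0,0,0,-1,0,0,0,-1,0,0,0]'|head -2
python3 - <<'E'
from h import *
c=read_camera("top");cv2.imwrite("pics/t5.png",cv2.resize(c["frame"][110:260,150:350,::-1],None,fx=4,fy=4,interpolation=cv2.INTER_CUBIC))
E
```

```text
clock: 17.47
tcp_pos: [0.6676, -0.0091, 0.2128]
tcp_rot: [0.003, 0.07, 0.998, 0.0]
force: [0.2, -0.1, -0.6]
opening: 0.0607
grasp_force: 0.0
clock: 17.88
tcp_pos: [0.8177, -0.0321, 0.2052]
```

View pics/t5.png

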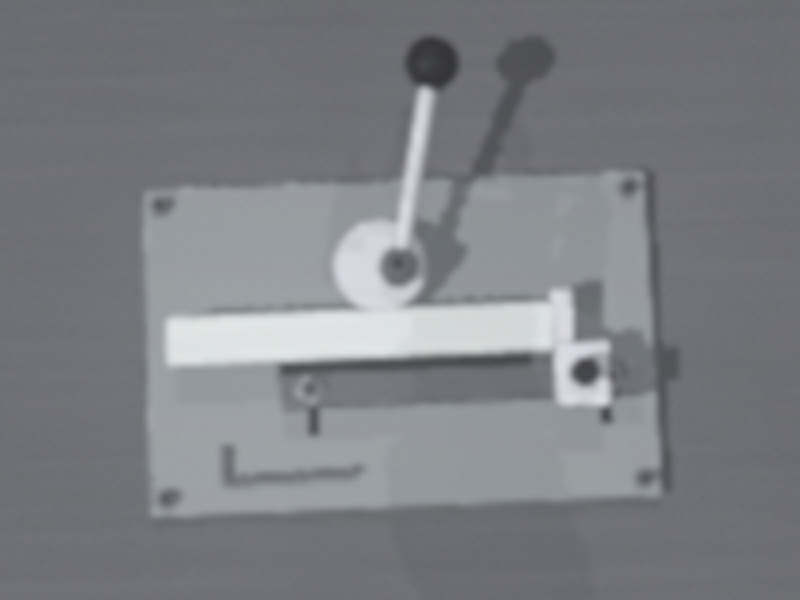

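The lever holds at (432,62) and the disc bears on the tube. The tube is now parallel to the fence, with its end at the stop (550,320). A quick numeric check of the end and tail against the picture taken before nipping:

Run:
```python
from h import *
for n,r in(("t3",(325,345)),("t5",(330,350))):
    g=cv2.imread(f"pics/{n}.png",0).astype(float)
    p=g[r[0]:r[1],150:180].mean(0);i=np.argmax(p>185);print(n,"tail",150+i-(p[i]-185)/(p[i]-p[i-1]),"joint",g[310:330,530:572:3].mean(0).round())
s=sense();print(s["clock"],s["force"])
c=read_camera("top");W=cloud(c);m=(W[...,2]>.07)&(W[...,2]<.11)&(abs(W[...,0]-.665)<.03)&(abs(W[...,1]+.01)<.04);print("knob",W[m].mean(0))
```

```text
t3 tail 165.3905325443787 joint [215. 214. 214. 213. 212. 212. 209. 204. 202. 204. 207. 210. 210. 205.]
t5 tail 164.54285714285714 joint [213. 215. 218. 221. 222. 222. 220. 215. 211. 213. 215. 217. 216. 211.]
17.9333 [-0.96633714  0.40554127 -0.37496383]
knob [ 0.66087543 -0.01259436  0.09331772]
```

```bash
python3 -c "
from station import *
print(sign_off())"
```

```text
the job is handed in; nothing more can be done
None
```

The job is handed in: the tube was pushed up against the flag stop and nipped with about 8.7 N at the ball. The lever stayed put when I let go, and nothing around the jig was touched. The final picture shows no gap at the stop, though it cannot resolve less than about half a millimetre.

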